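# Hold the sack clip open around the pallet ticket

## Task

First slide the wooden stand with the upright ticket card across the table until its base sits squarely inside the taped outline, keeping it flat on the table. Then pick up the black spring clip by squeezing its two handles together so that its jaws spread wide, and bring it level to the ticket's upright edge on the robot's side, about half-way up the card, so that one open jaw is on each side of the card and neither touches it, ready for a docket to be slipped in. Finish while still holding the clip there squeezed wide open, not letting go, and leave everything else on the table where it is.

Things in the scene. Friction and masses are not known exactly. Their poses are not given: they have to be found in the camera images.
- stand: Loose ticket stand, 0.35-0.7 kg: wooden block 120 (its x) x 90 (y) x 40 mm high with a rigid white card 4 mm thick upright in its x-z plane (y = 0), x from -70 to +40 mm (overhanging the block by 10 mm on the robot's side), z 40 to 160 mm. Origin: centre of the underside; z up, x away from the robot within 0.25 rad. Push on the low long faces at y = -45 or +45 mm.
- card_edge (a point): Point half-way up the card's upright edge on the robot's side, 100 mm above the table; axes as the stand's: x points from the edge into the card, y is across its thickness, z up. Below and beside it is free air.
- spot: Taped outline on the table: four pale L-shaped corners, 0.8 mm, nothing to bump into; outer size 144 mm (its x) by 114 mm (its y). Origin: its centre, on the table; the stand's x and y should end along its own x and y (x away from the robot within 0.15 rad). It lies left or right of the stand, mainly along y, 160 to 330 mm away.
- clip_grip (a point): Where to squeeze the black spring clip: between its handles, 45 mm behind the pivot. It lies flat, 28 mm thick (this point 14 mm above the table), 128 mm long, 80 g. x: to the jaws; y: handle to handle; z up. Width here over the handles 54 mm at rest (65 mm at their ends, 20 mm behind), 30 mm at the stop, outer faces then parallel. 4 N per handle starts it, 10 N reaches the stop; grip 20-30 N.
- clip_mouth (a point): Middle of the clip's mouth, on its centre line between the rubber jaw tips, 60 mm ahead of the pivot and 105 mm ahead of clip_grip, half-way up the clip; axes as clip_grip. The jaws end 2 mm farther ahead. The throat is free for 50 mm behind this point.
- clip: The clip's pivot pin, carrying both arms. Origin: on the pivot axis at the clip's underside, 14 mm below the line of clip_grip and clip_mouth; axes as clip_grip.
- clip_arm_l (a joint): Angle of the arm on the clip's +y side: 0 shut at rest, grows as its jaw spreads, 0.28 rad at the stop; its spring shuts it when let go. With both arms at the stop the gap between the jaw tips is about 33 mm; at 0.2 rad about 25 mm.
- clip_arm_r (a joint): The same for the arm on the clip's -y side. The two arms open equally about the centre line.
- tape_roll: Bystander, leave alone: brown tape roll lying flat, 84 mm across, 24 mm high. Origin: centre of its underside.
- sticky_pad: Bystander, leave alone: yellow note pad 75 x 75 x 18 mm. Origin: centre of its underside.
- marker: Bystander, leave alone: white marker pen, 130 mm long, 16 mm thick, lying down on the left.
- flask: Bystander, leave alone: black flask 72 mm across, 210 mm high, on the left. Origin: centre of its underside.
- mug: Bystander, leave alone: white mug 80 mm across, 90 mm high, on the right. Origin: centre of its underside.
Things that resemble listed ones, but are neither listed nor needed, are in the scene too. Leave any turquoise look-alike of the stand alone.

How it is judged:
By the outcome, as a careful person would: the job done as asked, in the order asked, and still so for the second after the job is handed in, while the arm keeps its last pose, push and grip.
It also fails if it takes over 59 s, if anything falls off the work surface, if the arm or the gripper's body presses on something with over 40 N, if the wrist force passes 120 N, or if a joint passes its speed limit or range.

## Robot

A 6-joint arm with a two-finger parallel gripper is mounted at the origin on the work surface. World frame = base frame: x ahead of the robot, y to its left, z up, the work surface at z = 0. Lengths are in m, angles in rad, forces in N, time in s.
With the tool pointing down it reaches from about 0.3 to 1 m from the base axis. Payload 5.1 kg.
Tool frame: the origin (TCP) lies on the front face of the gripper's body, between the roots of the fingers; the fingertips stand 78 mm ahead of it and the grasp point (between the pads) lies 59 mm ahead of it; z points along the fingers, y is the line along which they close (so a half turn about z gives the same grasp; the last joint's range is limited). The gripper opens to 95 mm and grips with 3 to 60 N. Pads are 20 mm wide; open, the fingers measure 119 mm over their backs; the gripper's body (75 mm by 180 mm) begins 59 mm behind the grasp point.
Start: joints at [1.174, 0.124, 1.65, -0, 1.367, -0.083], TCP at [0.201, 0.618, 0.292] pointing down, gripper open.
Joint ranges: [-2.61, 2.61], [-1.02, 2.33], [0.03, 2.71], [-1.35, 4.49], [0.32, 2.68], [-2.91, 2.91]. Speed limits (rad/s): [2.57, 2.57, 3.14, 3.14, 3.14, 3.14].

## Interface

Orientations are given as a rotation vector (axis times angle).
In Python, from station import robot gives the robot as it stands.
- The arm moves only by the tool drive_tool, never from a script. Its arguments are lists of equal length, an entry for each row: "turn": the turn, a rotation vector about the tool's x, y, z in rad, a list of three; "offset": the shift along the tool's x, y, z in m, a list of three; "fingers": the finger opening in m, from 0 to 0.0951. A call has 1 to 12 rows; each row is the pose to reach, as a shift and turn from the pose commanded when the call began, along the tool's axes at that moment; what a row does not reach only later rows make up. A row lasts 1/12 s, in which the tool goes at most 41.7 mm and 7.16 degrees, less where a joint would pass 70% of its speed; a pose out of reach is approached as far as the arm can. A call with a gripper value outside its range is refused whole. The fingers move at their own pace and stop on an object; the grip force is fixed at half the most. Time passes only in rows, so rows that repeat a pose let the fingers close. It gives the time, the measured TCP pose, the force, the opening and the grip force at its end, in the units of the state.
- robot.observe(): the state, without advancing time (a new reading comes with each control period).
- robot.capture(name): name is "side" or "top"; returns a dict with "image" (400x640x3 uint8, red, green, blue), "fx", "fy", "cx", "cy" (pixels), "k1" (the pictures are not rectified: a ray, as slopes to the right and down, at radius r is drawn at 1 + k1 r^2 times it, then the intrinsics apply), "cam_to_world" (4x4, takes a point from camera to world coordinates). Camera axes: x right, y down, z forward; pixel columns grow to the right and rows downward; lengths in m; the calibration is good to about 2 mm. A picture is of the moment at which its call begins. There is no depth.
- robot.hand_in(): hands the job in; it is judged then, once.
The state is a dict: "time_s": time; "qpos": joint angles; "dq": joint speeds; "joint_torque": joint torques, N m; "tool_pos": TCP position; "tool_rot": TCP orientation; "wrist_force": force on the tool from outside, world axes, zero at the start; "torque": the same for the moment, N m; "gripper_width": finger opening in m; "gripper_force": force on a finger pad.
Only numpy, scipy, OpenCV 4.12 (cv2) and the standard library are available. Lean on these libraries where they do the work, as an engineer would, in place of code of your own. Each camera call takes 0.05 s, during which the arm holds its last target. There are 200 camera calls.

## Working session

There is one attempt and no reset: what is moved stays moved. The work goes in short steps, Python scripts to look and compute and a tool call to move; the robot and the scene stay as the last step left them, time stands still between calls to the robot, and variables do not carry over. Pictures are saved under pics/ and viewed, at most 10 in all, crops included, and the job is handed in when it is done.

Besides the shell and the picture viewer there is one more tool, called after "Call:" by a JSON object that holds its "api" and its "payload". drive_tool: Moves the arm, as the interface text tells. Its arguments: {"type":"object","properties":{"turn":{"type":"array","items":{"type":"array","items":{"type":"number"}}},"offset":{"type":"array","items":{"type":"array","items":{"type":"number"}}},"fingers":{"type":"array","items":{"type":"number"}}},"required":["turn","offset","fingers"]}

```bash
mkdir -p pics; cat > h.py <<'E'
import numpy as np, cv2
from scipy.spatial.transform import Rotation as R
from station import robot
def ray(c,px):
    px=np.asarray(px,float).reshape(-1,1,2)
    K=np.array([[c["fx"],0,c["cx"]],[0,c["fy"],c["cy"]],[0,0,1]])
    u=cv2.undistortPoints(px,K,np.array([c["k1"],0,0,0,0.]),None).reshape(-1,2) if c["k1"] else (px.reshape(-1,2)-[c["cx"],c["cy"]])/[c["fx"],c["fy"]]
    T=np.array(c["cam_to_world"]); d=np.c_[u,np.ones(len(u))]@T[:3,:3].T
    return T[:3,3],d
def onplane(c,px,z):
    o,d=ray(c,px); return o+d*((z-o[2])/d[:,2])[:,None]
def proj(c,P):
    T=np.linalg.inv(np.array(c["cam_to_world"])); p=np.asarray(P,float).reshape(-1,3)@T[:3,:3].T+T[:3,3]
    s=p[:,:2]/p[:,2:]; s=s*(1+c["k1"]*(s**2).sum(1))[:,None]
    return s*[c["fx"],c["fy"]]+[c["cx"],c["cy"]]
def save(im,name,box=None,s=1):
    if box: im=im[box[1]:box[3],box[0]:box[2]]
    im=cv2.resize(im,None,fx=s,fy=s,interpolation=cv2.INTER_CUBIC)
    cv2.imwrite("pics/"+name+".png",im[...,::-1])
E
python3 - <<'E'
from h import *
for n in("top","side"):
    c=robot.capture(n); np.save(n+"0.npy",c,allow_pickle=True); save(c["image"],n+"0")
    print(n,c["fx"],c["cx"],c["cy"],c["k1"],np.round(c["cam_to_world"],3).tolist())
print(robot.observe())
E
```

```text
top 473.01704611245475 320.25971235783646 200.25319073639233 0.022864696905776794 [[0.02, -0.989, 0.147, 0.353], [-1.0, -0.021, -0.001, -0.004], [0.004, -0.147, -0.989, 1.329], [0.0, 0.0, 0.0, 1.0]]
side 438.5228967862407 321.12449133949525 193.93119442162094 -0.037137664812241615 [[0.877, -0.255, 0.408, -0.043], [-0.481, -0.421, 0.769, -1.114], [-0.024, -0.87, -0.492, 0.827], [0.0, 0.0, 0.0, 1.0]]
{'time_s': 0.1, 'qpos': array([ 1.17442386e+00,  1.24436679e-01,  1.65154007e+00, -5.79448055e-06,
        1.36747547e+00, -8.25958476e-02]), 'dq': array([ 2.84489459e-05, -3.65883690e-04, -1.59215300e-03,  1.82964619e-04,
       -8.21578416e-04,  9.82929723e-04]), 'joint_torque': array([-1.42396625e-04, -4.18881297e+01, -3.61096001e+01,  7.76965334e-02,
        4.62101516e-02, -9.67982328e-05]), 'tool_pos': array([0.20048304, 0.61785436, 0.29111035]), 'tool_rot': array([-4.90789625e-01, -3.10257720e+00,  2.83934383e-03]), 'wrist_force': array([ 0.50731532, -0.12359725, -0.8406999 ]), 'torque': array([-0.0613618 , -0.00749201,  0.0122559 ]), 'gripper_force': 0.0, 'gripper_width': 0.09493979734941822}
```

View pics/top0.png

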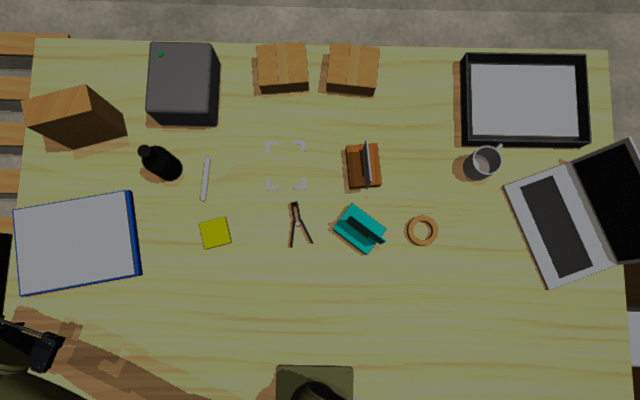

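View pics/side0.png

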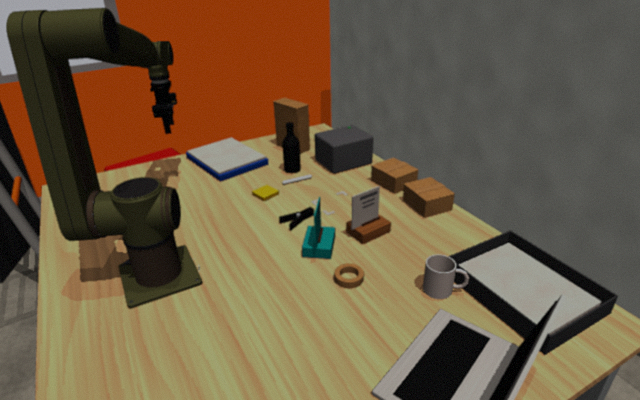

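Top view: the wooden stand is at (363,165), its turquoise look-alike at (360,229), which stays alone. The four tape corners are around (286,165). The black clip is at (299,222) with its handles toward the robot, and the other dark items are the flask (160,162) and the laptop. Next is one close crop, plus measurements.

```bash
python3 - <<'E'
from h import *
c=np.load("top0.npy",allow_pickle=True).item(); im=c["image"]
save(im,"crop0",(250,130,400,260),5)
hsv=cv2.cvtColor(im,cv2.COLOR_RGB2HSV)
def rep(m,box,z,name,amin=15):
    mm=np.zeros_like(m); x0,y0,x1,y1=box; mm[y0:y1,x0:x1]=m[y0:y1,x0:x1]
    for k in cv2.findContours(mm,cv2.RETR_EXTERNAL,cv2.CHAIN_APPROX_NONE)[0]:
        if cv2.contourArea(k)<amin: continue
        r=cv2.minAreaRect(k); b=cv2.boxPoints(r)
        print(name,cv2.contourArea(k),np.round(r[0],1),np.round(b,1).tolist(),np.round(onplane(c,b,z)[:,:2],3).tolist())
print(hsv[165,352],hsv[165,376],hsv[230,275],hsv[143,272],hsv[215,296],hsv[165,363],hsv[165,370])
rep(cv2.inRange(hsv,(3,130,40),(16,255,200)),(335,135,395,195),.04,"block")
rep(cv2.inRange(hsv,(0,0,0),(180,255,60)),(280,195,320,255),.014,"clip")
rep(cv2.inRange(hsv,(0,0,110),(180,60,255)),(255,130,315,200),0,"tape",4)
rep(cv2.inRange(hsv,(80,100,40),(100,255,255)),(325,195,395,260),.04,"turq")
rep(cv2.inRange(hsv,(25,200,80),(35,255,255)),(190,205,240,255),.018,"pad")
rep(cv2.inRange(hsv,(0,0,110),(180,60,255)),(190,150,220,210),0.01,"pen")
E
```

```text
[ 14 191  80] [ 14 197 119] [ 33  49 140] [109  14 145] [ 16 132 131] [ 14 111  39] [ 12  91 135]
block 800.0 [352.6 168.5] [[340.70001220703125, 145.39999389648438], [363.0, 144.6999969482422], [364.5, 191.60000610351562], [342.20001220703125, 192.3000030517578]] [[0.702, -0.06], [0.706, -0.122], [0.572, -0.127], [0.569, -0.066]]
block 317.5 [375. 165.] [[369.0, 186.0], [369.0, 144.0], [381.0, 144.0], [381.0, 186.0]] [[0.588, -0.14], [0.708, -0.139], [0.709, -0.173], [0.589, -0.173]]
clip 90.5 [297. 223.] [[282.0, 204.10000610351562], [304.0, 199.89999389648438], [312.0, 242.0], [290.0, 246.1999969482422]] [[0.536, 0.101], [0.549, 0.04], [0.432, 0.015], [0.419, 0.075]]
tape 90.0 [284.5 198. ] [[255.0, 197.0], [314.0, 197.0], [314.0, 199.0], [255.0, 199.0]] [[0.557, 0.18], [0.561, 0.012], [0.555, 0.012], [0.551, 0.18]]
tape 76.5 [271. 184.] [[265.0, 178.0], [277.0, 178.0], [277.0, 190.0], [265.0, 190.0]] [[0.613, 0.154], [0.613, 0.119], [0.578, 0.118], [0.578, 0.152]]
tape 80.0 [300. 183.] [[294.0, 177.0], [306.0, 177.0], [306.0, 189.0], [294.0, 189.0]] [[0.617, 0.071], [0.618, 0.036
[... 317 characters left out ...]
.123], [0.69, 0.122]]
turq 1103.5 [361.6 230.6] [[331.79998779296875, 228.60000610351562], [351.3999938964844, 202.5], [391.3999938964844, 232.5], [371.79998779296875, 258.6000061035156]] [[0.468, -0.039], [0.541, -0.091], [0.461, -0.201], [0.389, -0.148]]
pad 664.5 [214.5 232.4] [[198.0, 223.0], [224.60000610351562, 216.39999389648438], [230.89999389648438, 241.8000030517578], [204.39999389648438, 248.39999389648438]] [[0.478, 0.332], [0.498, 0.26], [0.428, 0.239], [0.408, 0.311]]
pen 209.5 [204.7 178. ] [[199.3000030517578, 199.8000030517578], [204.5, 155.60000610351562], [210.1999969482422, 156.3000030517578], [205.0, 200.5]] [[0.544, 0.335], [0.672, 0.327], [0.67, 0.311], [0.543, 0.318]]
```

View pics/crop0.png

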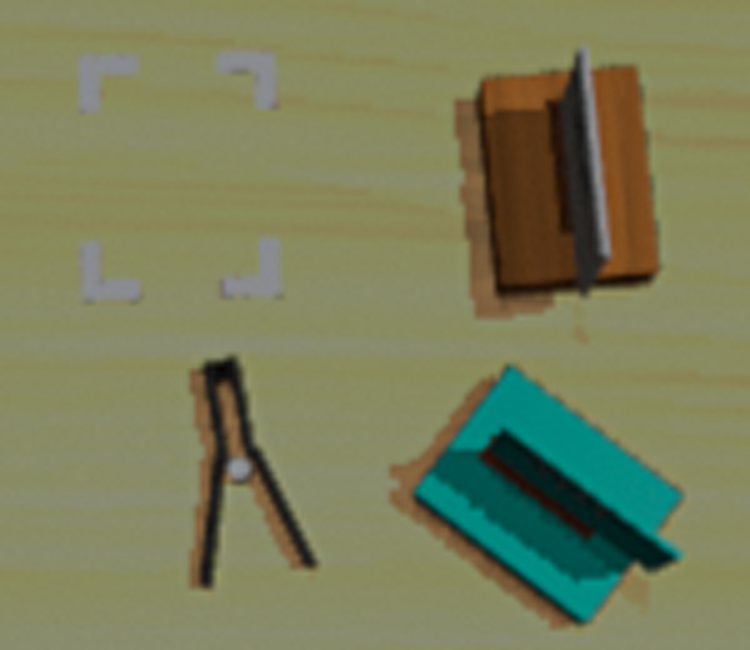

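The crop confirms it: block corners at about (346,146), (377,143), (381,185) and (350,187), tape corners around (266–306, 141–190), and the clip's pivot at (298,224). The clip's jaws point up, away from the robot, and its handle ends are at (291,247) and (312,243). The turquoise stand lies lower right.

```bash
python3 - <<'E'
from h import *
c=np.load("top0.npy",allow_pickle=True).item()
f=lambda p:np.array(p,float)/5+[250-.4,130-.4]
def quad(p,z,n):
    w=onplane(c,f(p),z)[:,:2]; ctr=w.mean(0)
    ax=(w[0]+w[1]-w[2]-w[3])/2; ay=(w[0]+w[3]-w[1]-w[2])/2
    print(n,np.round(w,3).tolist(),"ctr",ctr.round(4),"size",np.linalg.norm(ax).round(3),np.linalg.norm(ay).round(3),"yaw",np.arctan2(ax[1],ax[0]).round(3),np.arctan2(-ay[0],ay[1]).round(3))
quad([(482,78),(637,67),(657,275),(500,288)],.04,"block")
quad([(80,57),(274,53),(282,297),(83,300)],0.0008,"spot")
w=onplane(c,f([(222,362),(240,468),(203,585),(312,565)]),.028)[:,:2]
print(w.round(3)); m=w[2:].mean(0); d=w[0]-m; print("clip yaw",np.arctan2(d[1],d[0]), np.linalg.norm(d), np.linalg.norm(w[2]-w[3]))
d=w[1]-m; print(np.arctan2(d[1],d[0]))
s=robot.observe(); print(R.from_rotvec(s["tool_rot"]).as_matrix().round(3))
E
```

```text
block [[0.703, -0.075], [0.711, -0.161], [0.593, -0.173], [0.584, -0.086]] ctr [ 0.6478 -0.1238] size 0.119 0.087 yaw 0.096 0.099
spot [[0.721, 0.156], [0.726, 0.044], [0.583, 0.036], [0.579, 0.149]] ctr [0.6523 0.096 ] size 0.143 0.113 yaw 0.053 0.04
[[0.541 0.067]
 [0.482 0.056]
 [0.417 0.074]
 [0.429 0.015]]
clip yaw 0.1920272480967066 0.11976308822618205 0.060680630519361484
0.1892543862937989
[[-0.951  0.309 -0.001]
 [ 0.309  0.951 -0.002]
 [ 0.    -0.002 -1.   ]]
```

```bash
cat >> h.py <<'E'
def go(x,y,z,ya):
    "turn/offset (tool axes) to TCP x,y,z, tool down, tool y at world angle ya (or its half turn)"
    s=robot.observe(); M=R.from_rotvec(s["tool_rot"])
    best=None
    for a in(ya,ya+np.pi):
        yv=np.array([np.cos(a),np.sin(a),0]); zv=np.array([0,0,-1.]); T=R.from_matrix(np.c_[np.cross(yv,zv),yv,zv])
        t=(M.inv()*T).as_rotvec()
        if best is None or np.linalg.norm(t)<np.linalg.norm(best): best=t
    o=M.inv().apply(np.array([x,y,z])-s["tool_pos"])
    print("t",round(s["time_s"],2),"pos",s["tool_pos"].round(4),"turn",best.round(3),"offset",o.round(4),"q",s["qpos"].round(2))
E
python3 - <<'E'
from h import *
# pusher: contact line on face y=-45, centre, tool y along stand x
c=np.array([.648,-.124]); a=.097
n=np.array([-np.sin(a),np.cos(a)])
p=c-n*(.045+.010+.035); print(p)
go(p[0],p[1],.33,a)
E
```

```text
[ 0.65671632 -0.21357693]
t 0.1 pos [0.2005 0.6179 0.2911] turn [-2.00e-03  1.00e-03  1.16e+00] offset [-0.6906 -0.6501 -0.0378] q [ 1.17  0.12  1.65 -0.    1.37 -0.08]
```

Call:
{"api": "drive_tool", "payload": {"turn": [[0, 0, 0], [0, 0, 0.1], [0, 0, 0.2], [0, 0, 0.3], [0, 0, 0.4], [0, 0, 0.5], [0, 0, 0.6], [0, 0, 0.7], [0, 0, 0.8], [0, 0, 0.9], [0, 0, 1.0], [0, 0, 1.16]], "offset": [[0, 0, -0.038], [-0.69, -0.65, -0.038], [-0.69, -0.65, -0.038], [-0.69, -0.65, -0.038], [-0.69, -0.65, -0.038], [-0.69, -0.65, -0.038], [-0.69, -0.65, -0.038], [-0.69, -0.65, -0.038], [-0.69, -0.65, -0.038], [-0.69, -0.65, -0.038], [-0.69, -0.65, -0.038], [-0.69, -0.65, -0.038]], "fingers": [0.08, 0.08, 0.08, 0.08, 0.08, 0.08, 0.08, 0.08, 0.08, 0.08, 0.08, 0.08]}}

```text
time_s: 1.1
tool_pos: [0.4212, 0.2144, 0.33]
tool_rot: [-2.076, -2.358, -0.0]
wrist_force: [1.1, 0.8, 0.8]
gripper_width: 0.08
gripper_force: 0.0
```

```bash
python3 -c "
from h import *
go(.657,-.214,.33,.097)"
```

```text
t 1.1 pos [0.4212 0.2144 0.33  ] turn [-0.   -0.    0.03] offset [-4.547e-01  1.797e-01 -1.000e-04] q [ 0.36 -0.3   1.99  0.    1.46  0.23]
```

Call:
{"api": "drive_tool", "payload": {"turn": [[0, 0, 0.03], [0, 0, 0.03], [0, 0, 0.03], [0, 0, 0.03], [0, 0, 0.03], [0, 0, 0.03], [0, 0, 0.03], [0, 0, 0.03], [0, 0, 0.03], [0, 0, 0.03], [0, 0, 0.03], [0, 0, 0.03]], "offset": [[-0.455, 0.18, 0], [-0.455, 0.18, 0], [-0.455, 0.18, 0], [-0.455, 0.18, 0], [-0.455, 0.18, 0], [-0.455, 0.18, 0], [-0.455, 0.18, 0], [-0.455, 0.18, 0], [-0.455, 0.18, 0], [-0.455, 0.18, 0], [-0.455, 0.18, 0], [-0.455, 0.18, 0]], "fingers": [0.08, 0.08, 0.08, 0.08, 0.08, 0.08, 0.08, 0.08, 0.08, 0.08, 0.08, 0.08]}}

```text
time_s: 2.1
tool_pos: [0.66, -0.214, 0.3291]
tool_rot: [-2.107, -2.33, 0.001]
wrist_force: [-0.4, 0.4, -0.1]
gripper_width: 0.0801
gripper_force: 0.0
```

```bash
python3 -c "
from h import *
go(.657,-.214,.092,.097)"
```

```text
t 2.1 pos [ 0.66   -0.214   0.3291] turn [-0.001 -0.     0.003] offset [ 0.0003 -0.0027  0.2371] q [-0.39  0.2   1.5  -0.    1.44 -0.49]
```

Call:
{"api": "drive_tool", "payload": {"turn": [[0, 0, 0.003], [0, 0, 0.003], [0, 0, 0.003], [0, 0, 0.003], [0, 0, 0.003], [0, 0, 0.003], [0, 0, 0.003], [0, 0, 0.003], [0, 0, 0.003]], "offset": [[0, -0.003, 0.04], [0, -0.003, 0.08], [0, -0.003, 0.12], [0, -0.003, 0.16], [0, -0.003, 0.19], [0, -0.003, 0.21], [0, -0.003, 0.225], [0, -0.003, 0.237], [0, -0.003, 0.237]], "fingers": [0.08, 0.08, 0.08, 0.08, 0.08, 0.08, 0.08, 0.08, 0.08]}}

```text
time_s: 2.85
tool_pos: [0.655, -0.2108, 0.0903]
tool_rot: [-2.106, -2.326, 0.002]
wrist_force: [-0.6, -0.6, -0.0]
gripper_width: 0.0801
gripper_force: 0.0
```

```bash
python3 - <<'E'
from h import *
c=np.array([.6523,.096]); a=.047
n=np.array([-np.sin(a),np.cos(a)])
for k in (.055+.05,.055): p=c-n*k; print(p); go(p[0],p[1],.092,a)
c=robot.capture("side"); save(c["image"],"side1",(280,150,460,285),4)
E
```

```text
[ 0.65723318 -0.00888405]
t 2.85 pos [ 0.655  -0.2108  0.0903] turn [-0.004 -0.002  0.052] offset [ 0.2007  0.0222 -0.0014] q [-0.39  0.39  1.69 -0.    1.06 -0.49]
[0.65488405 0.04106074]
t 2.85 pos [ 0.655  -0.2108  0.0903] turn [-0.004 -0.002  0.052] offset [ 0.2506  0.0248 -0.0013] q [-0.39  0.39  1.69 -0.    1.06 -0.49]
```

View pics/side1.png

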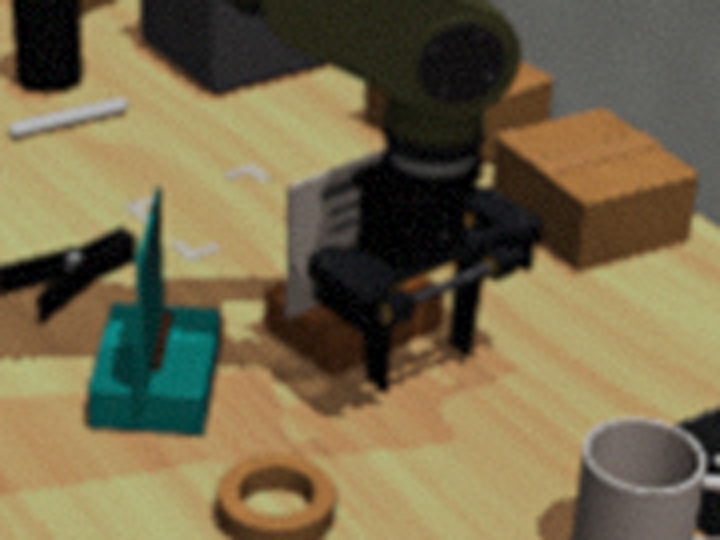

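The side view shows both fingertips just above the table beside the block's right face, square to it, and the body clear of the card. Pushing now.

Call:
{"api": "drive_tool", "payload": {"turn": [[0, 0, 0], [0, 0, 0], [0, 0, 0], [0, 0, 0.003], [0, 0, 0.006], [0, 0, 0.009], [0, 0, 0.012], [0, 0, 0.015], [0, 0, 0.018], [0, 0, 0.022], [0, 0, 0.026], [0, 0, 0.03]], "offset": [[0.015, 0, 0], [0.025, 0, 0], [0.032, 0, 0], [0.042, 0.001, 0], [0.055, 0.002, 0], [0.068, 0.004, 0], [0.081, 0.005, 0], [0.094, 0.007, 0], [0.107, 0.009, 0], [0.12, 0.011, 0], [0.133, 0.012, 0], [0.146, 0.014, 0]], "fingers": [0.08, 0.08, 0.08, 0.08, 0.08, 0.08, 0.08, 0.08, 0.08, 0.08, 0.08, 0.08]}}

```text
time_s: 3.9
tool_pos: [0.6567, -0.0646, 0.0954]
tool_rot: [2.14, 2.294, -0.0]
wrist_force: [-0.9, -5.7, 2.8]
gripper_width: 0.0798
gripper_force: 2.9
```

```bash
python3 - <<'E'
from h import *
c=np.array([.6523,.096]); a=.047
n=np.array([-np.sin(a),np.cos(a)])
for k in (.055+.025,.055): p=c-n*k; print(p); go(p[0],p[1],.092,a)
print(robot.observe()["wrist_force"])
c=robot.capture("top"); np.save("top2.npy",c,allow_pickle=True); save(c["image"],"top2",(250,130,400,260),5)
E
```

```text
[0.65605862 0.01608834]
t 3.9 pos [ 0.6567 -0.0646  0.0954] turn [0.003 0.003 0.022] offset [0.0806 0.005  0.0032] q [-0.18  0.33  1.76 -0.    1.05 -0.25]
[0.65488405 0.04106074]
t 3.9 pos [ 0.6567 -0.0646  0.0954] turn [0.003 0.003 0.022] offset [0.1056 0.0055 0.0031] q [-0.18  0.33  1.76 -0.    1.05 -0.25]
[-0.94828316 -5.70673065  2.7949014 ]
```

View pics/top2.png

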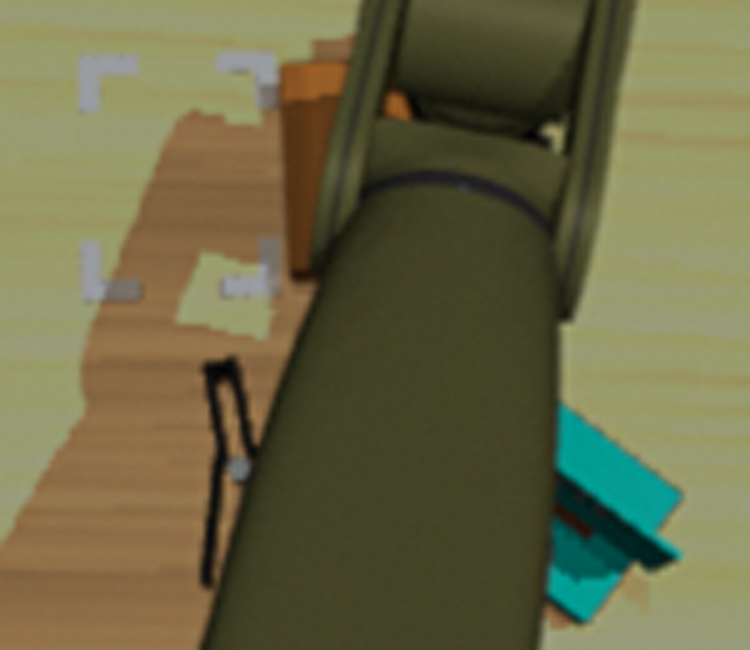

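The block's left top corners are at crop (280,65) and (292,272). It is still square and moving toward the outline.

```bash
python3 - <<'E'
from h import *
c=np.load("top2.npy",allow_pickle=True).item()
f=lambda p:np.array(p,float)/5+[250-.4,130-.4]
w=onplane(c,f([(281,66),(294,273)]),.04)[:,:2]; d=w[0]-w[1]; a=np.arctan2(d[1],d[0])
u=d/np.linalg.norm(d); n=np.array([-u[1],u[0]]); ctr=w.mean(0)-n*.045
print(w,np.linalg.norm(d),"yaw",a,"ctr",ctr)
t=robot.observe()["tool_pos"][:2]; print("tool rel",(t-ctr)@u,(t-ctr)@n)
E
```

```text
[[0.70761256 0.0382305 ]
 [0.58981473 0.02811723]] 0.11823115807811299 yaw 0.08564270990362723 ctr [ 0.65256286 -0.01166121]
tool rel -0.0002761210657590318 -0.05038698735499732
```

Call:
{"api": "drive_tool", "payload": {"turn": [[0, 0, 0.003], [0, 0, 0.006], [0, 0, 0.009], [0, 0, 0.012], [0, 0, 0.015], [0, 0, 0.018], [0, 0, 0.02], [0, 0, 0.022], [0, 0, 0.022], [0, 0, 0.022], [0, 0, 0.022]], "offset": [[0.01, 0.001, 0], [0.022, 0.001, 0], [0.035, 0.002, 0], [0.048, 0.003, 0], [0.061, 0.003, 0], [0.073, 0.004, 0], [0.084, 0.005, 0], [0.092, 0.005, 0], [0.098, 0.005, 0], [0.1, 0.005, 0], [0.1, 0.005, 0]], "fingers": [0.08, 0.08, 0.08, 0.08, 0.08, 0.08, 0.08, 0.08, 0.08, 0.08, 0.08]}}

```text
time_s: 4.87
tool_pos: [0.6547, 0.0356, 0.0947]
tool_rot: [2.166, 2.272, 0.002]
wrist_force: [1.2, -3.1, 2.6]
gripper_width: 0.0802
gripper_force: 1.7
```

```bash
python3 - <<'E'
from h import *
c=np.array([.6523,.096]); a=.047
n=np.array([-np.sin(a),np.cos(a)])
p=c-n*.0505; go(p[0],p[1],.092,a)
print(robot.observe()["wrist_force"])
c=robot.capture("top"); np.save("top3.npy",c,allow_pickle=True); save(c["image"],"top3",(255,130,335,200),8)
E
```

```text
t 4.87 pos [0.6547 0.0356 0.0947] turn [0.003 0.001 0.001] offset [0.01   0.0005 0.0026] q [-0.03  0.32  1.77 -0.    1.04 -0.07]
[ 1.23589533 -3.14108117  2.55530903]
```

View pics/top3.png

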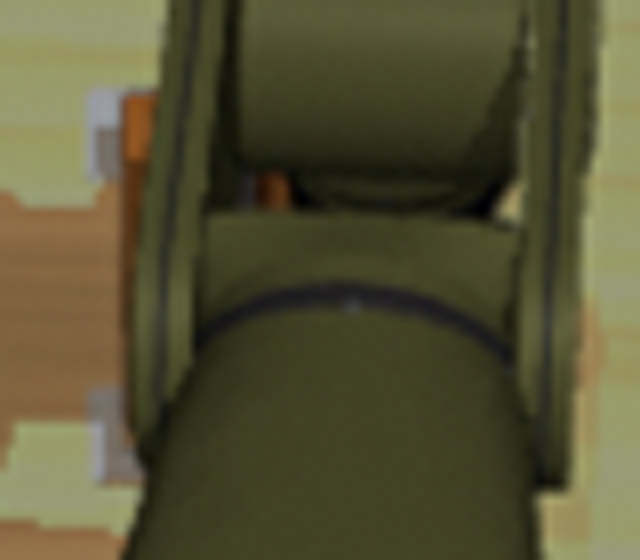

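The block's left edge runs from crop (122,96) down to about (126,290), a few mm inside the left tape corners.

```bash
python3 - <<'E'
from h import *
c=np.load("top3.npy",allow_pickle=True).item()
f=lambda p:np.array(p,float)/8+[255-.44,130-.44]
w=onplane(c,f([(122,96)]),.04)[0,:2]
a=.05; u=np.array([np.cos(a),np.sin(a)]); n=np.array([-u[1],u[0]])
ctr=w-u*.06-n*.045; print(w,ctr)
a=.047;u=np.array([np.cos(a),np.sin(a)]); n=np.array([-u[1],u[0]]); e=np.array([.6523,.096])-ctr
print("remaining along x,y",e@u,e@n, "tool rel",(robot.observe()["tool_pos"][:2]-ctr)@n)
w=onplane(c,f([(88,92),(92,480)]),.001)[:,:2]; print(w)
E
```

```text
[0.70898635 0.1392016 ] [0.6513104  0.09125908]
remaining along x,y 0.0012112486384840665 0.0046891872589489856 tool rel -0.05581284467131549
[[0.7209579  0.15586005]
 [0.57891671 0.14918462]]
```

Call:
{"api": "drive_tool", "payload": {"turn": [[0, 0, 0.001], [0, 0, 0.001], [0, 0, 0.001], [0, 0, 0.001], [0, 0, 0], [0, 0, 0], [0, 0, 0], [0, 0, 0], [0, 0, 0], [0, 0, 0], [0, 0, 0], [0, 0, 0]], "offset": [[0.002, 0, 0], [0.004, 0, 0], [0.005, 0, 0], [0.005, 0, 0], [-0.002, 0, 0], [-0.02, 0, 0], [-0.05, 0, 0], [-0.09, 0, 0], [-0.12, 0, 0], [-0.16, 0, 0], [-0.2, 0, 0], [-0.24, 0, -0.02]], "fingers": [0.08, 0.08, 0.08, 0.08, 0.08, 0.08, 0.08, 0.08, 0.08, 0.08, 0.08, 0.08]}}

```text
time_s: 5.92
tool_pos: [0.6617, -0.202, 0.1065]
tool_rot: [-2.163, -2.265, 0.004]
wrist_force: [-0.6, -0.0, -1.2]
gripper_width: 0.08
gripper_force: 0.0
```

```bash
python3 - <<'E'
from h import *
c=robot.capture("top"); np.save("top4.npy",c,allow_pickle=True); save(c["image"],"top4",(255,130,355,260),6)
go(.655,-.21,.33,.047)
E
```

```text
t 5.97 pos [ 0.6649 -0.2096  0.1138] turn [ 0.001  0.003 -0.005] offset [-0.0006 -0.0096 -0.2163] q [-0.38  0.38  1.66 -0.    1.1  -0.42]
```

View pics/top4.png

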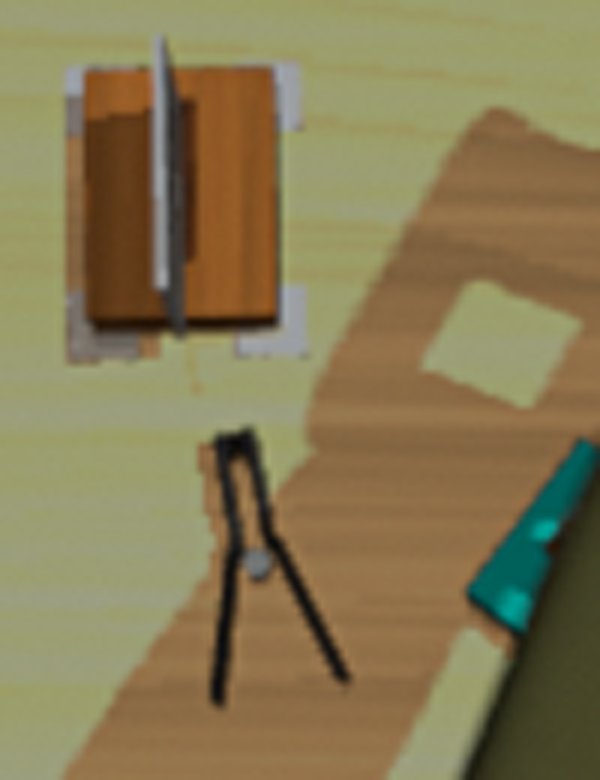

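The block sits inside the outline, with its top corners at crop (84,70), (274,67), (279,317) and (92,321). The clip is untouched.

```bash
python3 - <<'E'
from h import *
c=np.load("top4.npy",allow_pickle=True).item()
f=lambda p:np.array(p,float)/6+[255-.42,130-.42]
def quad(p,z,n):
    w=onplane(c,f(p),z)[:,:2]; ctr=w.mean(0)
    ax=(w[0]+w[1]-w[2]-w[3])/2; ay=(w[0]+w[3]-w[1]-w[2])/2
    print(n,np.round(w,3).tolist(),"ctr",ctr.round(4),"size",np.linalg.norm(ax).round(3),np.linalg.norm(ay).round(3),"yaw",np.arctan2(ax[1],ax[0]).round(3),np.arctan2(-ay[0],ay[1]).round(3))
quad([(84,70),(274,67),(279,317),(92,321)],.04,"block")
quad([(66,68),(300,62),(308,356),(67,362)],.0008,"spot")
w=onplane(c,f([(161,38),(162,290)]),.16)[:,:2]; print("card top edge",w, np.arctan2(*(w[0]-w[1])[::-1]))
w=onplane(c,f([(235,437),(257,563),(218,703),(346,681)]),.028)[:,:2]
print(w); m=w[2:].mean(0)
for q in w[:2]: d=q-m; print(np.arctan2(d[1],d[0]),np.linalg.norm(d))
E
```

```text
block [[0.71, 0.143], [0.713, 0.054], [0.594, 0.049], [0.591, 0.135]] ctr [0.652 0.095] size 0.119 0.088 yaw 0.056 0.041
spot [[0.721, 0.156], [0.727, 0.043], [0.583, 0.036], [0.578, 0.15]] ctr [0.6524 0.0963] size 0.144 0.114 yaw 0.046 0.047
card top edge [[0.69134297 0.09683465]
 [0.58244747 0.09292076]] 0.03592620997378752
[[0.53974855 0.06788239]
 [0.48142005 0.05609017]
 [0.41692886 0.07211692]
 [0.42813447 0.01392217]]
0.20901196063664215 0.11982469781487082
0.21841519345267868 0.0603214941587359
```

Stand placed within about 1 mm and 0.01 rad. Now the clip.

```bash
python3 -c "
from h import *
go(.437,.0467,.26,1.776)"
```

```text
t 5.97 pos [ 0.6649 -0.2096  0.1138] turn [3.000e-03 1.000e-03 1.408e+00] offset [ 0.2653 -0.2166 -0.1473] q [-0.38  0.38  1.66 -0.    1.1  -0.42]
```

Call:
{"api": "drive_tool", "payload": {"turn": [[0, 0, 0], [0, 0, 0], [0, 0, 0.12], [0, 0, 0.24], [0, 0, 0.36], [0, 0, 0.48], [0, 0, 0.6], [0, 0, 0.72], [0, 0, 0.84], [0, 0, 0.96], [0, 0, 1.08], [0, 0, 1.2]], "offset": [[0, 0, -0.04], [0, 0, -0.08], [0, 0, -0.12], [0, 0, -0.16], [0, 0, -0.19], [0.265, -0.217, -0.19], [0.265, -0.217, -0.19], [0.265, -0.217, -0.19], [0.265, -0.217, -0.19], [0.265, -0.217, -0.19], [0.265, -0.217, -0.19], [0.265, -0.217, -0.19]], "fingers": [0.085, 0.085, 0.085, 0.085, 0.085, 0.085, 0.085, 0.085, 0.085, 0.085, 0.085, 0.085]}}

```text
time_s: 6.97
tool_pos: [0.4678, 0.0169, 0.3009]
tool_rot: [-3.073, -0.641, 0.001]
wrist_force: [0.3, 0.6, -0.0]
gripper_width: 0.085
gripper_force: 0.0
```

```bash
python3 -c "
from h import *
go(.437,.0467,.2,1.776)"
```

```text
t 6.97 pos [0.4678 0.0169 0.3009] turn [-0.002  0.001  0.206] offset [-0.0163 -0.0394  0.101 ] q [-0.08 -0.3   2.03  0.    1.41  1.08]
```

Call:
{"api": "drive_tool", "payload": {"turn": [[0, 0, 0.1], [0, 0, 0.206], [0, 0, 0.206], [0, 0, 0.206], [0, 0, 0.206], [0, 0, 0.206]], "offset": [[-0.016, -0.039, 0], [-0.016, -0.039, 0.03], [-0.016, -0.039, 0.065], [-0.016, -0.039, 0.101], [-0.016, -0.039, 0.101], [-0.016, -0.039, 0.101]], "fingers": [0.085, 0.085, 0.085, 0.085, 0.085, 0.085]}}

```text
time_s: 7.47
tool_pos: [0.4377, 0.0448, 0.1988]
tool_rot: [-3.122, -0.332, 0.009]
wrist_force: [-0.0, 0.7, 0.6]
gripper_width: 0.085
gripper_force: 0.0
```

```bash
python3 -c "
from h import *
go(.437,.0467,.082,1.776)"
```

```text
t 7.47 pos [0.4377 0.0448 0.1988] turn [-0.002  0.005  0.007] offset [ 0.0004 -0.0018  0.1168] q [-0.02 -0.28  2.19  0.    1.24  1.34]
```

Call:
{"api": "drive_tool", "payload": {"turn": [[0, 0, 0.007], [0, 0, 0.007], [0, 0, 0.007], [0, 0, 0.007], [0, 0, 0.007], [0, 0, 0.007], [0, 0, 0.007], [0, 0, 0.007]], "offset": [[0, -0.002, 0.03], [0, -0.002, 0.06], [0, -0.002, 0.085], [0, -0.002, 0.1], [0, -0.002, 0.11], [0, -0.002, 0.115], [0, -0.002, 0.115], [0, -0.002, 0.115]], "fingers": [0.085, 0.085, 0.085, 0.085, 0.085, 0.085, 0.085, 0.085]}}

```text
time_s: 8.13
tool_pos: [0.4404, 0.0462, 0.0875]
tool_rot: [3.125, 0.321, 0.004]
wrist_force: [-0.7, 0.0, 0.8]
gripper_width: 0.0851
gripper_force: 0.0
```

```bash
python3 -c "
from h import *
go(.437,.0467,.082,1.776)
c=robot.capture('side'); save(c['image'],'side5',(240,170,380,260),5)
print(robot.observe()['wrist_force'])"
```

```text
t 8.13 pos [0.4404 0.0462 0.0875] turn [ 0.    -0.003 -0.001] offset [-0.0032 -0.0011  0.0055] q [-0.02 -0.11  2.26  0.    0.99  1.35]
[-0.13125221 -0.29378585 -0.8845228 ]
```

View pics/side5.png

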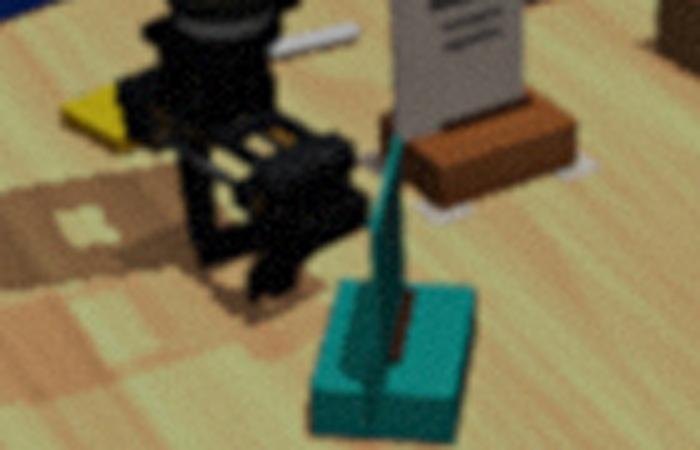

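The side view shows the fingers straddling the clip's handles with the tips just off the table, and the stand flat in its outline. Lowering slightly.

Call:
{"api": "drive_tool", "payload": {"turn": [[0, 0, 0], [0, 0, 0], [0, 0, 0]], "offset": [[-0.003, -0.001, 0.003], [-0.003, -0.001, 0.004], [-0.003, -0.001, 0.004]], "fingers": [0.085, 0.085, 0.085]}}

```text
time_s: 8.43
tool_pos: [0.4358, 0.0467, 0.0821]
tool_rot: [3.125, 0.321, 0.001]
wrist_force: [-0.7, -0.5, 0.0]
gripper_width: 0.085
gripper_force: 0.0
```

Call:
{"api": "drive_tool", "payload": {"turn": [[0, 0, 0], [0, 0, 0], [0, 0, 0], [0, 0, 0], [0, 0, 0], [0, 0, 0], [0, 0, 0], [0, 0, 0], [0, 0, 0], [0, 0, 0], [0, 0, 0], [0, 0, 0]], "offset": [[0, 0, 0], [0, 0, 0], [0, 0, 0], [0, 0, 0], [0, 0, 0], [0, 0, 0], [0, 0, 0], [0, 0, 0], [0, 0, 0], [0, 0, 0], [0, 0, 0], [0, 0, 0]], "fingers": [0.07, 0.06, 0.05, 0.04, 0.03, 0.02, 0.02, 0.02, 0.02, 0.02, 0.02, 0.02]}}

```text
time_s: 9.43
tool_pos: [0.4359, 0.0466, 0.082]
tool_rot: [3.125, 0.321, 0.0]
wrist_force: [-1.1, -0.8, 1.6]
gripper_width: 0.0289
gripper_force: 30.0
```

```bash
python3 -c "
from h import *
go(.4,.03,.168,1.618)
s=robot.observe();print(s['wrist_force'],s['gripper_width'],s['gripper_force'])"
```

```text
t 9.43 pos [0.4359 0.0466 0.082 ] turn [ 0.    -0.     0.158] offset [-0.0386  0.009  -0.086 ] q [-0.02 -0.11  2.27 -0.    0.98  1.35]
[-1.12593743 -0.819151    1.59371298] 0.028916087705995398 29.995020925998688
```

Call:
{"api": "drive_tool", "payload": {"turn": [[0, 0, 0], [0, 0, 0], [0, 0, 0], [0, 0, 0], [0, 0, 0.08], [0, 0, 0.158], [0, 0, 0.158], [0, 0, 0.158]], "offset": [[0, 0, -0.01], [0, 0, -0.03], [0, 0, -0.06], [0, 0, -0.086], [0.002, -0.02, -0.086], [0.002, -0.039, -0.086], [0.002, -0.039, -0.086], [0.002, -0.039, -0.086]], "fingers": [0.02, 0.02, 0.02, 0.02, 0.02, 0.02, 0.02, 0.02]}}

```text
time_s: 10.1
tool_pos: [0.4296, 0.0856, 0.1681]
tool_rot: [3.14, 0.079, 0.0]
wrist_force: [0.4, 0.3, -1.4]
gripper_width: 0.0287
gripper_force: 30.0
```

```bash
python3 - <<'E'
from h import *
s=robot.observe();print(s['wrist_force'],s['gripper_width'],s['gripper_force'])
go(.43,.085,.168,1.618)
t=robot.capture("top"); c=robot.capture("side")
np.save("top6.npy",t,allow_pickle=True);np.save("side6.npy",c,allow_pickle=True)
a=cv2.resize(t["image"][130:250,250:350],(500,600),interpolation=3); b=cv2.resize(c["image"][160:240,240:390],(800,427),interpolation=3)
save(a,"top6"); save(b,"side6")
# predicted mouth/edge pixels
u=np.array([np.cos(.047),np.sin(.047)]); m=s["tool_pos"][:2]+u*.105
print(proj(t,[*m,.1]),proj(c,[*m,.1]),proj(t,[.582,.0922,.1]),proj(c,[.582,.0922,.1]))
E
```

```text
[ 0.40661814  0.28347614 -1.35860918] 0.028689795438231674 29.981851279735565
t 10.1 pos [0.4296 0.0856 0.1681] turn [ 0.    -0.     0.003] offset [0.0004 0.0006 0.0001] q [ 0.07 -0.25  2.22 -0.    1.17  1.59]
[[283.64723132 200.29578335]] [[305.21616501 187.54948071]] [[283.59358327 182.49549198]] [[317.05470157 183.98606173]]
```

View pics/side6.png

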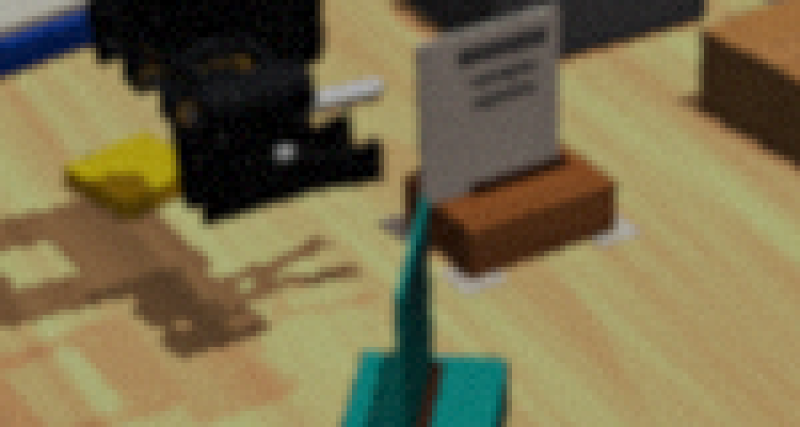

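View pics/top6.png

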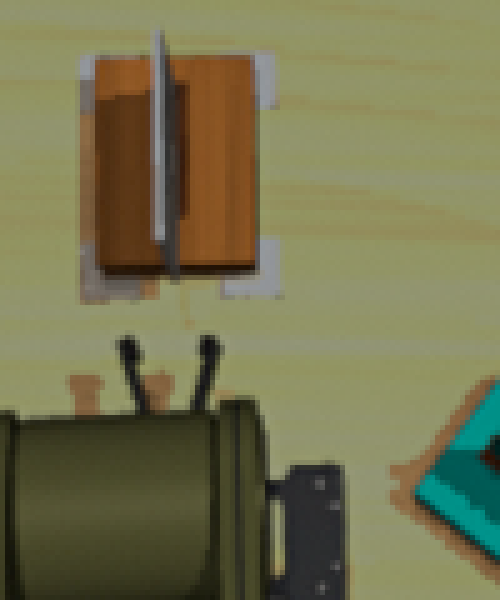

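Side: the clip is level, with its jaws ahead of the card and their tips at crop (381,160). Top: the tips are at (128,345) and (208,345), so their middle is 283.6 px. That lines up with the card edge at about 283.5 px, and the jaws are wide open. Next is a numeric check of height and levelness.

```bash
python3 - <<'E'
from h import *
t=np.load("top6.npy",allow_pickle=True).item();c=np.load("side6.npy",allow_pickle=True).item()
f=lambda p:np.array(p,float)/5+[250-.4,130-.4]
w=onplane(t,f([(128,345),(208,345)]),.114)[:,:2]; print("tips",w,"gap centres",np.linalg.norm(w[0]-w[1]),"mid",w.mean(0))
w2=onplane(t,f([(159,240),(174,278)]),.1); print("edge top(z.16)",onplane(t,f([(160,240)]),.16),"edge bottom z.04",onplane(t,f([(173,277)]),.04))
s=robot.observe(); p=s["tool_pos"][:2]; u=np.array([np.cos(.047),np.sin(.047)]); n=np.array([-u[1],u[0]])
g=lambda a:((a-np.array([240,160]))*5.333).round(0).tolist()
tip=p+u*.107-n*.024
print("pred right tip top/bot",g(proj(c,[[*tip,.114],[*tip,.086]])),"pin",g(proj(c,[[*(p+u*.06),.114],[*(p+u*.06),.118]])))
print("edge z.16/.1/.04",g(proj(c,[[.582,.0922,z] for z in(.16,.1,.04)])))
im=c["image"]; m=(im.max(2)<45)
for col in range(300,313): 
    r=np.where(m[180:205,col])[0]; print(col,r.min()+180 if len(r) else 0,r.max()+180 if len(r) else 0,end="; ")
E
```

```text
tips [[0.53643027 0.11153489]
 [0.53730066 0.07001   ]] gap centres 0.04153400619522019 mid [0.53686546 0.09077244]
edge top(z.16) [[0.58325065 0.09289632 0.16      ]] edge bottom z.04 [[0.58614944 0.09501036 0.04      ]]
pred right tip top/bot [[369.0, 142.0], [370.0, 180.0]] pin [[286.0, 147.0], [286.0, 142.0]]
edge z.16/.1/.04 [[408.0, 46.0], [411.0, 128.0], [414.0, 207.0]]
300 184 194; 301 183 194; 302 183 193; 303 182 193; 304 182 193; 305 187 193; 306 188 193; 307 188 193; 308 188 193; 309 187 192; 310 187 192; 311 0 0; 312 0 0;
```

Everything agrees to 1–2 mm: level, centred, jaw centres about 41 mm apart. Sliding 60 mm forward along the card line puts the mouth about 11 mm past the edge.

Call:
{"api": "drive_tool", "payload": {"turn": [[0, 0, 0.003], [0, 0, 0.003], [0, 0, 0.003], [0, 0, 0.003], [0, 0, 0.003], [0, 0, 0.003], [0, 0, 0.003], [0, 0, 0.003], [0, 0, 0.003], [0, 0, 0.003], [0, 0, 0.003], [0, 0, 0.003]], "offset": [[0.006, 0, 0], [0.013, 0, 0], [0.021, 0, 0], [0.029, 0, 0], [0.037, 0, 0], [0.045, 0, 0], [0.052, 0, 0], [0.057, 0, 0], [0.06, 0, 0], [0.06, 0, 0], [0.06, 0, 0], [0.06, 0, 0]], "fingers": [0.02, 0.02, 0.02, 0.02, 0.02, 0.02, 0.02, 0.02, 0.02, 0.02, 0.02, 0.02]}}

```text
time_s: 11.2
tool_pos: [0.4895, 0.0881, 0.1677]
tool_rot: [3.141, 0.069, -0.001]
wrist_force: [0.1, -0.3, -0.3]
gripper_width: 0.0287
gripper_force: 30.0
```

```bash
python3 - <<'E'
from h import *
go(.4896,.0884,.168,1.618)
s=robot.observe();print(s['wrist_force'],s['gripper_width'],s['gripper_force'])
t=robot.capture("top"); old=np.load("top6.npy",allow_pickle=True).item()
im=t["image"].astype(int); m=(im.max(2)<50)
for r in range(178,194): print(r,(np.where(m[r,262:312])[0]+262).tolist(), "card",(np.where((im[r,275:292].min(1)>95)&(np.ptp(im[r,275:292],axis=1)<25))[0]+275).tolist())
print("stand shift", np.abs(im[138:180,262:306]-old["image"].astype(int)[138:180,262:306]).mean(), np.abs(im[138:170,262:306]-old["image"].astype(int)[138:170,262:306]).max())
E
```

```text
t 11.2 pos [0.4895 0.0881 0.1677] turn [ 0.     0.    -0.003] offset [ 0.0001 -0.0003 -0.0003] q [ 0.07 -0.1   2.1  -0.    1.15  1.6 ]
[ 0.12964704 -0.27668594 -0.32702798] 0.028731874203066773 29.98161345720291
178 [274, 275, 276, 277, 290, 291, 292, 293] card []
179 [275, 276, 277, 291, 292] card []
180 [275, 276, 277, 291, 292] card []
181 [275, 276, 291, 292, 293, 294, 295, 296, 297, 298, 299, 300] card []
182 [275, 276, 286, 290, 291, 292, 293, 294, 295, 296, 297, 299, 300] card []
183 [269, 270, 271, 272, 273, 274, 275, 276, 277, 278, 279, 280, 281, 282, 283, 284, 285, 286, 287, 288, 289, 290, 291, 292, 293, 296, 297, 300] card []
184 [262, 264, 265, 266, 267, 268, 269, 270, 271, 272, 273, 274, 275, 276, 277, 278, 279, 280, 281, 282, 283, 284, 285, 291, 292, 293, 296, 297] card []
185 [262, 263, 264, 265, 266, 267, 268, 291, 292, 293, 296, 297] card []
186 [292, 293, 296, 297] card []
187 [292, 293, 297, 301] card []
188 [292, 297, 301] card []
189 [292, 297, 301] card []
190 [292, 297, 301] card []
191 [292, 297, 301, 302] card []
192 [292, 297, 301, 302] card []
193 [292, 293, 297, 301] card []
stand shift 2.8784271284271283 7
```

Jaw tips are at columns 274–277 and 290–293, with the card between them at about 282–285. They reach about 13 mm past the card edge. The wrist force is near zero, and the stand has not moved.

```bash
python3 -c "
from station import robot
print(robot.hand_in())"
```

```text
the job is handed in; nothing more can be done
None
```

I've handed the job in: the stand sits within about 1 mm of the outline's centre and is squared to it. The clip is still held squeezed wide open and level around the card's robot-side edge, about half-way up, with a jaw clear of the card on each side.

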